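Scan the herb jars, then roll the warm vials up the ramp

TASK

Book out this batch of distillate. First stand both herb jars upright on the scanner's grey pad, each with its orange mark turned to face the scanner block squarely; then take the paddle by its handle and gently roll each warm vial up its own lane of the ramp until it drops into the blue pocket at the top. Never touch the vials with the gripper or roll them fast, leave the mortar, bottle and beaker alone, and at the end have the paddle standing upright on the middle of its green mat, with the jars still facing the scanner.

Things in the scene. Friction and masses are not known exactly. Their poses are not given: they have to be found in the camera images.
- jar_a: Herb jar with brown contents: upright cylinder 64 mm diameter, 72 mm tall, black lid, about 250 g. Origin: centre of its underside, z up. Its +x points out through the orange mark: a patch on its side, and a bar on the lid from the centre to the edge on that side. Starts on the bench; grip it from above across its diameter.
- jar_b: Herb jar with green contents; same size, axes and orange mark as jar_a.
- scanner: Fixed scanner. Origin: centre of the underside of its grey pad (90 mm in x, 220 mm in y, a thin film level with the bench; two jars fit side by side, e.g. at y = -55 and +55 mm, x = 0). +x points from the pad to the black scanner block (60 mm deep, 220 mm wide, 70 mm tall, face at x = 75 mm). A jar is read when its +x points along the scanner's +x, wherever it stands along the pad.
- scanner_window (a point): Middle of the scanner block's red window (faces the pad), 75 mm from the pad's centre along the scanner's +x, 42 mm above the bench.
- vial0: Warm sealed amber glass vial (may be absent), 36 mm diameter, 72 mm long, white cap at one end, about 90 g, lying across lane 0 of the ramp. Origin: its middle, on its axis; its y runs along the axis (across the lane); x and z turn as it rolls. Starts at the low end of its lane, on the level part, ramp x about -98 to -80 mm.
- vial1: Vial in lane 1 (may be absent), same as vial0.
- vial2: Vial in lane 2 (may be absent), same as vial0.
- ramp: Fixed three-lane roll ramp, 250 mm (x) by 254 mm (y). Origin: centre of its underside, on the bench; +x runs up the lanes, away from the robot. Lane centres at y = -83 (lane 0), 0 (lane 1), +83 mm (lane 2); each lane is 78 mm wide between 5 mm walls, tops 40 mm above the bench. The low end is open but for a lip at x = -125 to -119 mm, its top 17 mm above the bench.
- pocket0 (a point): Lane 0, middle of the pocket floor (ramp x = 98 mm), 16 mm above the bench. Lane floor profile along ramp x: level, 12 mm above the bench, from the lip to x = -65 mm; slope rising to a crest at x = 82 mm, 20 mm above the bench; then the blue pocket, 4 mm lower; end wall 46 mm tall at x = 117 mm.
- pocket1 (a point): Lane 1, middle of the pocket floor; same profile as lane 0. A vial left on the slope rolls back down; once over the crest it drops into the pocket and stays, its axis then at ramp x = 93 to 99 mm, 34 mm above the bench.
- pocket2 (a point): Lane 2, middle of the pocket floor; same profile as lane 0.
- paddle: Loose self-standing paddle, about 160 g: foot 50 mm (x) by 60 mm (y) by 8 mm; red upright blade 60 mm wide (y), 6 mm thick, 45 mm tall along the front edge; square wooden handle 24 by 24 mm in the middle, up to 118 mm above the underside. Origin: centre of its underside. +x points out of the blade's pushing face, 25 mm ahead of the origin. Grip the handle from above.
- mat: Fixed green mat 100 by 100 mm, thin and level with the bench; origin: centre of its underside. The paddle starts standing on its middle and belongs there.
- mortar: Bystander: white bowl, 100 mm diameter, 60 mm tall, left of the ramp. Origin: centre of its underside.
- oil_bottle: Bystander: amber bottle, 56 mm diameter, 130 mm tall, left of the ramp. Origin: centre of its underside.
- beaker: Bystander: glass beaker, 70 mm diameter, 90 mm tall, beyond the top of the ramp. Origin: centre of its underside.
There are look-alikes about, which are no part of the job. What is shaped like the vial1 but pink is not meant. Leave any pink look-alike of the jar_b alone.

How it is judged (in metres and radians):
On the way, in this order (a step that is already met when the one before it is completed fails the run):
1. both jars stand released on the scanner pad, their marks facing the scanner (x of jar_a in the frame of scanner between -0.03 and 0.03 m and y of jar_a in the frame of scanner between -0.095 and 0.095 m and z of jar_a in the frame of scanner between -0.005 and 0.006 m and angle between each of jar_a, jar_b's own z axis and vertical below 0.1 rad and angle between the x axis of each of jar_a, jar_b and the x axis of scanner, either way round below 0.25 rad and x of scanner_window in the frame of jar_a above 0 m and contact force between each of jar_a, jar_b and the fingers below 0.2 N and linear speed of each of jar_a, jar_b below 0.03 m/s and x of jar_b in the frame of scanner between -0.03 and 0.03 m and y of jar_b in the frame of scanner between -0.095 and 0.095 m and z of jar_b in the frame of scanner between -0.005 and 0.006 m and x of scanner_window in the frame of jar_b above 0 m), for 0.2 s.
2. every vial that is there lies at rest in its pocket at the top of the ramp (x of vial0 in the frame of ramp between 0.088 and 0.106 m and z of vial0 in the frame of ramp between 0.028 and 0.039 m and linear speed of each of vial0, vial1, vial2 below 0.03 m/s and x of vial1 in the frame of ramp between 0.088 and 0.106 m and z of vial1 in the frame of ramp between 0.028 and 0.039 m and x of vial2 in the frame of ramp between 0.088 and 0.106 m and z of vial2 in the frame of ramp between 0.028 and 0.039 m), for 0.2 s.
At the end, for the whole second after the job is handed in: Jars upright on the scanner pad (within 30 mm of its centre line, 95 mm of its middle), marks within 0.25 rad of facing the scanner; every vial at rest in the top pocket of its lane; paddle upright on its mat, within 35 mm of the centre; nothing moving (all of step 1 and all of step 2 and horizontal distance between paddle and mat below 0.035 m and z of paddle in the frame of mat below 0.007 m and angle between paddle's own z axis and vertical below 0.1 rad and linear speed of paddle below 0.03 m/s); the robot touches nothing.
It fails at once if the gripper or arm touches a vial ((contact force between the fingers and vial0 above 0.3 N or contact force between the fingers and vial1 above 0.3 N or contact force between the fingers and vial2 above 0.3 N) or (contact force between the arm and vial0 above 0.3 N or contact force between the arm and vial1 above 0.3 N or contact force between the arm and vial2 above 0.3 N)).
It fails at once if the paddle presses a vial with more than 10 N (contact force between paddle and vial0 above 10 N or contact force between paddle and vial1 above 10 N or contact force between paddle and vial2 above 10 N).
It fails at once if a vial is moving faster than 0.5 m/s (linear speed of any of vial0, vial1, vial2 above 0.5 m/s).
It fails at once if the mortar, bottle or beaker is shifted by more than 30 mm (distance of any of mortar, oil_bottle, beaker from where it was at the start of the episode above 0.03 m).
Of vial0, vial1, vial2 only 2 to 3 are there at a start; the rules pass over those that are not, and their reading is None.
At some moment in a run one of jar_a, jar_b may be knocked a few centimetres aside while the robot is not near it.
Once in a run the grip may slacken for a moment while it holds something.
It also fails if it takes over 210 s, if anything falls off the work surface, if the arm or the gripper's body presses on something with over 40 N, if the wrist force passes 120 N, or if a joint passes its speed limit or range.

ROBOT

A 6-joint arm with a two-finger parallel gripper is mounted at the origin on the work surface. World frame = base frame: x ahead of the robot, y to its left, z up, the work surface at z = 0. Lengths are in mm, angles in rad, forces in N, time in s.
With the tool pointing down it reaches from about 300 to 950 mm from the base axis. Payload 3.1 kg.
Tool frame: the origin (TCP) lies at the very end of the fingers, on their centre line; the grasp point (between the pads) lies 19 mm behind it (manip.pinch_z is the distance from the TCP to the grasp point, in mm); z points along the fingers, y is the line along which they close (so a half turn about z gives the same grasp; the last joint's range is limited). The gripper opens to 85 mm and grips with 20 to 120 N. Pads are 22 mm wide; open, the fingers measure 114 mm over their backs; the gripper's body (76 mm by 85 mm) begins 54 mm behind the grasp point. The pads swing forward as they close: fully open they stand 13 mm farther back than shut.
Start: joints at [-1.403, 0.308, 1.634, -0, 1.2, -0.07], TCP at [147.2, -607.424, 231.272] pointing down, gripper open.
Joint ranges: [-3.06, 3.06], [-0.79, 1.96], [0.05, 2.63], [-1.19, 4.34], [0.05, 2.64], [-2.94, 2.94]. Speed limits (rad/s): [2.79, 2.79, 3.14, 3.14, 3.14, 3.14].

INTERFACE

Orientations are given as a unit quaternion [x, y, z, w].
In Python, from bench import manip, cams, workorder gives the robot as it stands.
- The arm moves only by the tool drive_tool, never from a script. Its argument "rows" is a list of rows, each a list of 3 entries, a list of its own where there are three numbers: the finger opening in m, from 0 to 0.0854, then the shift along the world's x, y, z in m, then the turn, a rotation vector about the world's x, y, z in degrees. In form: [[jaw, [dx, dy, dz], [rx, ry, rz]], ...]. A call has 1 to 12 rows; each row shifts and turns the commanded pose from where the row before left it; what a row does not reach is not made up. A row lasts 1/8 s, in which the tool goes at most 62.5 mm and 10.7 degrees, less where a joint would pass 70% of its speed; a pose out of reach is approached as far as the arm can. A call is refused whole if a number of a shift passes 0.0625 or a number of a turn 10.7, either way. A call with a gripper value outside its range is refused whole. The fingers move at their own pace and stop on an object; the grip force is fixed at half the most. Time passes only in rows, so rows that do not move let the fingers close. It gives the time, the measured TCP pose, the force, the opening and the grip force at its end, in the units of the state.
- manip.read_state(): the state, without advancing time (a new reading comes with each control period).
- cams.grab_frame(name): name is "side" or "top"; returns a dict with "image" (384x512x3 uint8, red, green, blue), "camera_matrix" (3x3 intrinsics, pixels), "pose" (4x4, takes a point from camera to world coordinates). Camera axes: x right, y up, looking along -z (the intrinsics and any distortion apply to the point x, -y, -z); pixel columns grow to the right and rows downward; lengths in mm; the calibration is good to about 2 mm. A picture is of the moment at which its call begins. There is no depth.
- workorder.sign_off(): hands the job in; it is judged then, once.
Trained networks look in a picture, given as the dict that the camera call returned (one of the last four; its "shot" number tells which), for a name from the list of things; names that differ only in an ending like _2 or _b are one class to them, and where a whole thing is asked for, a point or a joint stands for the part that bears it (a point fixed in the world has none). Each returns a list of dicts, best first, with "conf" (0 to 1); they miss things now and then, are a little off and sometimes report something else, mostly with a low value. They report only what shows in the picture. A call takes as long as a camera call. They do not tell look-alikes from the thing itself.
- cams.boxes_of(picture, label): "at" ([x, y, z] in mm, in world coordinates, good to about 4 mm: the middle of the surface that is visible of it).
- cams.silhouettes(picture, label): "pixels" (384x512 bool, what is visible of it).
The state is a dict: "t": time; "joint_positions": joint angles; "qvel": joint speeds; "joint_efforts": joint torques, N m; "position": TCP position; "tool_rot": TCP orientation; "contact_force": force on the tool from outside, world axes, zero at the start; "moment": the same for the moment, N m; "opening": opening from 0.0 (shut) to 1.0 (fully open); "finger_force": force on a finger pad.
Only numpy, scipy, OpenCV 4.12 (cv2) and the standard library are available. Lean on these libraries where they do the work, as an engineer would, in place of code of your own. Each camera call takes 0.05 s, during which the arm holds its last target. There are 200 camera calls.

## Working session

There is one attempt and no reset: what is moved stays moved. The work goes in short steps, Python scripts to look and compute and a tool call to move; the robot and the scene stay as the last step left them, time stands still between calls to the robot, and variables do not carry over. Pictures are saved under pics/ and viewed, at most 17 in all, crops included, and the job is handed in when it is done.

Besides the shell and the picture viewer there is one more tool, called after "Emit:" in YAML: its name, and indented under it one key for each argument. drive_tool: Moves the arm, as the interface text tells. Its arguments: {"type":"object","properties":{"rows":{"type":"array","items":{"type":"array"}}},"required":["rows"]}

```bash
mkdir -p pics; cat > h.py <<'E'
import numpy as np, cv2
from bench import manip, cams, workorder
def proj(f,P):
    M=np.linalg.inv(f['pose']); c=M[:3,:3]@np.array(P,float)+M[:3,3]
    q=f['camera_matrix']@np.array([c[0],-c[1],-c[2]]); return q[:2]/q[2]
def ray(f,px,z):
    d=np.linalg.inv(f['camera_matrix'])@np.array([px[0],px[1],1.]); d=np.array([d[0],-d[1],-d[2]])
    d=f['pose'][:3,:3]@d; o=f['pose'][:3,3]; return o+d*(z-o[2])/d[2]
def save(f,n,crop=None,s=1.5):
    im=f['image'][:,:,::-1]
    if crop: x0,y0,x1,y1=crop; im=im[y0:y1,x0:x1]
    cv2.imwrite('pics/'+n,cv2.resize(im,None,fx=s,fy=s,interpolation=cv2.INTER_CUBIC))
E
cat > a.py <<'E'
from h import *
np.set_printoptions(precision=1,suppress=True)
t=cams.grab_frame('top'); s=cams.grab_frame('side')
save(t,'t0.png');save(s,'s0.png')
print(t['pose'],s['pose'])
for n in ['jar_a','vial0','scanner','ramp','paddle','mat','mortar','oil_bottle','beaker']:
    for f,k in ((t,'top'),(s,'side')):
        for d in cams.boxes_of(f,n): print(n,k,round(d['conf'],2),np.array(d['at']),proj(f,d['at']))
E
python3 a.py
```

```text
[[   0.     1.    -0.1  429.1]
 [  -1.     0.     0.    33.5]
 [   0.     0.1    1.  1390.8]
 [   0.     0.     0.     1. ]] [[ -0.9   0.2  -0.3 272. ]
 [ -0.4  -0.5   0.8 743.8]
 [ -0.    0.8   0.6 605.8]
 [  0.    0.    0.    1. ]]
jar_a top 0.9 [ 685.5 -106.5   73.7] [297.9 150.5]
jar_a top 0.72 [568.1 -89.3  71.4] [292.2 190.1]
jar_a top 0.63 [ 760.3 -204.4   72.8] [330.7 125.8]
jar_a side 0.97 [682.9 -90.9  53.2] [235.5 160.4]
jar_a side 0.93 [565.3 -77.3  54.7] [269.7 169.4]
jar_a side 0.59 [ 765.8 -184.9   64.8] [224.4 139.3]
jar_a side 0.25 [470.2 167.4  45.5] [272.  232.2]
vial0 top 0.81 [479.1 154.2  43.2] [209.5 220.6]
vial0 top 0.68 [287.  259.7  31.5] [173.3 285.7]
vial0 top 0.62 [468.1  80.2  47.7] [234.3 224.4]
vial0 top 0.56 [498.4 234.5  44.6] [182.5 214. ]
vial0 side 0.86 [282.  274.5  25.4] [342.2 296.4]
vial0 side 0.84 [492.7 243.8  48.2] [250.8 250.8]
vial0 side 0.82 [468.   84.1  44.3] [283.9 211.9]
vial0 side 0.77 [469.8 165.3  46.9] [272.5 231.2]
vial0 side 0.53 [558.9 -76.9  52.4] [271.7 170.5]
scanner top 0.86 [ 510.1 -356.6   -0.6] [376.9 211.7]
scanner sid
[... 303 characters left out ...]
0.6 [442.2 -68.   39.4] [308.9 183.7]
mat top 0.7 [430.8 -96.7   1.6] [292.7 237.2]
mat top 0.48 [590.9 154.   15.7] [210.8 184.3]
mat side 0.68 [414.8 -68.   -3.8] [317.  197.9]
mat side 0.26 [560.5 -77.2  56.6] [271.2 169.2]
mortar top 0.89 [494.5 430.4  24.5] [118.3 215.4]
mortar side 0.58 [501.3 413.   34. ] [212.1 316.1]
oil_bottle top 0.77 [614.8 401.7  88.3] [123.1 172.8]
oil_bottle top 0.54 [430.3 -93.8   2. ] [291.8 237.4]
oil_bottle top 0.24 [589.1 152.   15.4] [211.5 184.9]
oil_bottle side 0.78 [615.  427.1  79.3] [152.1 288.5]
oil_bottle side 0.19 [584.8 192.1  17.4] [224.5 235.7]
beaker top 0.89 [796.9 113.6  42.8] [224.2 115.9]
beaker side 0.84 [775.2 123.8  67.3] [170.4 188.1]
```

View pics/t0.png

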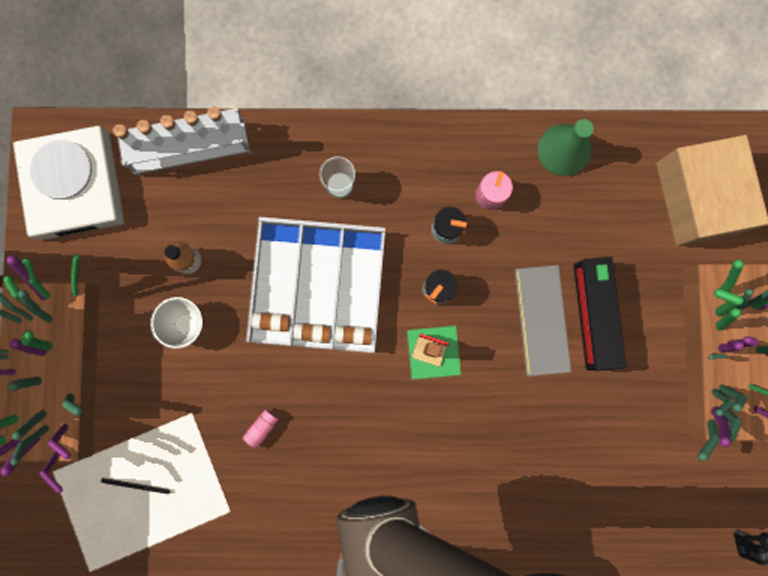

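View pics/s0.png

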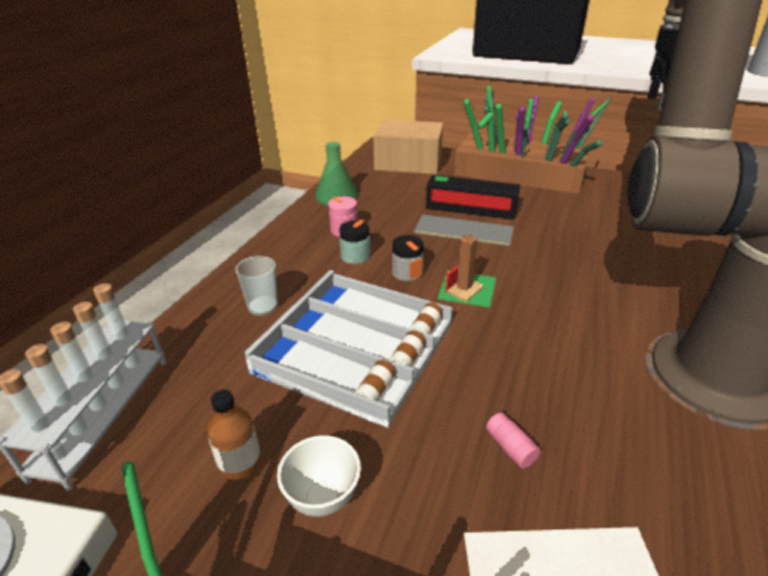

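Top view (384x512 pixels): brown jar_a at (293,190), green jar_b at (299,150), pink jar look-alike at (330,126) to be left alone. There are three vials at (181,215), (209,221) and (236,223), and a pink vial look-alike at (173,286), also left alone. The paddle is at (287,234), the pad at (362,213), and the scanner block right of it, so scanner +x is about world -y.

```bash
cat > b.py <<'E'
from h import *
np.set_printoptions(precision=1,suppress=True)
t=cams.grab_frame('top'); save(t,'t1.png',(265,110,425,260),5)
im=t['image']; hsv=cv2.cvtColor(im,cv2.COLOR_RGB2HSV).astype(int); H,S,V=hsv[...,0],hsv[...,1],hsv[...,2]
def blob(m,box,z,name,rect=False):
    x0,y0,x1,y1=box; k=np.zeros_like(m); k[y0:y1,x0:x1]=m[y0:y1,x0:x1]
    n,l,st,c=cv2.connectedComponentsWithStats(k.astype(np.uint8))
    if n<2: print(name,'none'); return
    i=1+np.argmax(st[1:,4]); ys,xs=np.where(l==i); P=np.array([ray(t,(x,y),z)[:2] for x,y in zip(xs,ys)]).astype(np.float32)
    r=cv2.minAreaRect(P); d=cv2.fitLine(P,cv2.DIST_L2,0,.01,.01).ravel()
    print(name,len(xs),P.mean(0),'rect',np.array(r[0]),np.array(r[1]),r[2],'dir',np.degrees(np.arctan2(d[1],d[0])))
ora=(H>=4)&(H<=18)&(S>170)&(V>180)
blob(ora,(275,178,310,205),72,'oraA'); blob(ora,(282,135,317,163),72,'oraB')
dark=(V<60)
blob((V<60)|ora,(275,178,308,202),72,'lidA'); blob((V<60)|ora,(282,135,315,163),72,'lidB')
blob((S<50)&(V>90)&(V<190),(335,170,385,255),0,'pad')
blob((H>50)&(H<75)&(S>120),(265,210,312,256),0,'mat')
blob(((H<6)|(H>174))&(S>150),(270,215,305,250),49,'blade')
blob(((H<6)|(H>174))&(S>150),(380,165,402,250),42,'window')
b=(H>105)&(H<125)&(S>150)
for n,x in (('2',(170,200)),('1',(200,229)),('0',(229,258))): blob(b,(x[0],140,x[1],172),16,'blue'+n)
w=(S<60)&(V>130)
blob(w|b,(160,140,262,240),40,'ramp')
for n in ['vial0','paddle']:
    for d in cams.silhouettes(t,n): 
        ys,xs=np.where(d['pixels']); P=np.array([ray(t,(x,y),30 if n=='vial0' else 5)[:2] for x,y in zip(xs,ys)]).astype(np.float32)
        r=cv2.minAreaRect(P); print(n,d['conf'],len(xs),np.array(r[0]),np.array(r[1]),r[2])
E
python3 b.py
```

```text
oraA 34 [556.6 -84.2] rect [556.6 -84.2] [ 9.3 27.7] 53.14929962158203 dir -37.866047
oraB 33 [ 692.  -129.3] rect [ 691.8 -129.1] [ 9.  26.6] 0.2730305790901184 dir 81.5075
lidA 340 [568.3 -95.5] rect [566.3 -93.8] [60.  62.5] 44.754051208496094 dir 40.036312
lidB 326 [ 692.3 -111.1] rect [ 692.5 -112.1] [58.6 61.2] 45.43174362182617 dir -15.039975
pad 1896 [ 505.9 -312.3] rect [ 506.4 -310.2] [219.1  86.5] 5.695888042449951 dir 5.5676284
mat 627 [436.2 -90.1] rect [439.3 -84.7] [97.6 97.1] 5.397843360900879 dir -16.63564
blade 41 [463.7 -81.2] rect [463.8 -81.4] [56.   5.6] 71.77505493164062 dir 72.341194
window 301 [ 511.9 -382.3] rect [ 513.1 -382.2] [192.5  13.9] 5.528865337371826 dir 5.5220537
blue2 239 [680.8 229.3] rect [681.  229.5] [71.2 31.8] 85.00938415527344 dir 86.6106
blue1 245 [673.9 145.7] rect [674.  146.2] [72.1 32.2] 85.81299591064453 dir 85.062996
blue0 249 [667.1  62.4] rect [667.   62.5] [73.9 32. ] 86.40510559082031 dir 86.55605
ramp 6361 [576.  151.2] rect [573.5 152.9] [256.3 253.2] 85.31956481933594 dir 88.74321
vial0 0.78 267 [472.7  78.9] [35.9 66. ] 0.20326335728168488
vial0 0.67 261 [289.4 257. ] [33.4 72.2] 50.50430679321289
vial0 0.63 302 [477.5 160.9] [76.1 36.6] 84.5087661743164
vial0 0.55 277 [499.2 241.2] [73.7 35.1] 85.45050048828125
paddle 0.65 298 [445.9 -78.1] [57.4 50.3] 69.21410369873047
paddle 0.47 438 [630.7 430.4] [84.8 59. ] 63.689056396484375
```

View pics/t1.png

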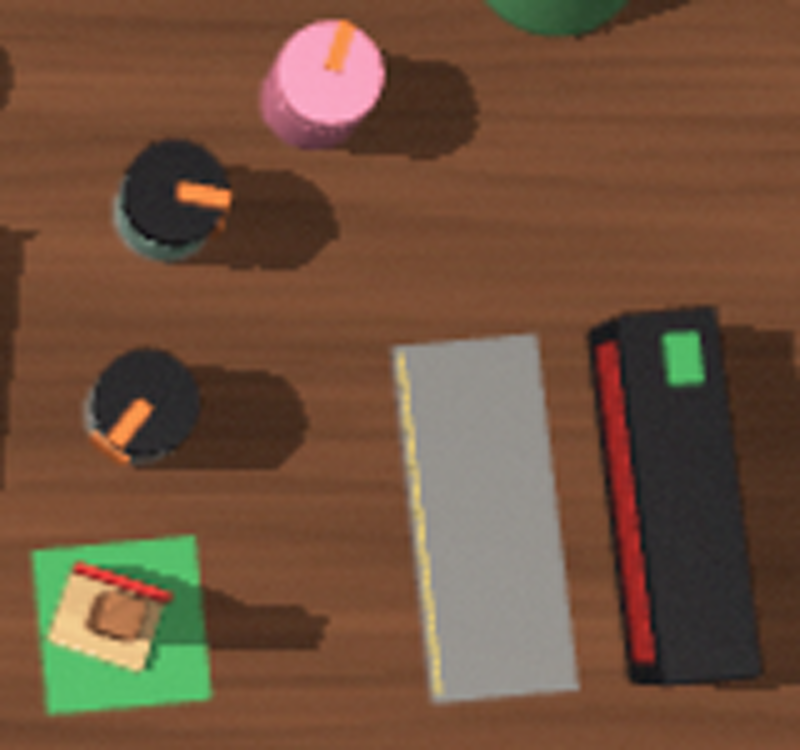

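Crop: jar_a's bar (350,50 offset) points lower left, about +140° in world yaw. jar_b's bar points right, about -97°. Pad centre is about (506,-308) with scanner +x at -84.4°. The choice is confirmed: the black-lidded jars with grey-brown (A) and green (B) bodies, not the pink one.

```bash
cat >> h.py <<'E'
from scipy.spatial.transform import Rotation as R
def st():
    s=manip.read_state(); r=R.from_quat(s['tool_rot']).as_matrix()
    y=r[:,1]; return s,np.degrees(np.arctan2(y[1],y[0])),r
def pr():
    s,a,r=st(); print('t',round(s['t'],2),'pos',np.round(s['position'],1),'yaw_y',round(a,1),'z',np.round(r[:,2],2),'J',np.round(s['joint_positions'],2),'open',round(s['opening'],2))
E
python3 -c "
from h import *
pr(); print(manip.pinch_z)"
```

```text
t 1.15 pos [ 147.2 -607.4  231.3] yaw_y -76.4 z [ 0. -0. -1.] J [-1.4   0.31  1.63  0.    1.2  -0.07] open 1.0
18.700000000000003
```

Emit:
drive_tool:
  rows:
    - [0.085, [0.035, 0.0428, -0.008], [0, 0, -4.47]]
    - [0.085, [0.035, 0.0428, -0.008], [0, 0, -4.47]]
    - [0.085, [0.035, 0.0428, -0.008], [0, 0, -4.47]]
    - [0.085, [0.035, 0.0428, -0.008], [0, 0, -4.47]]
    - [0.085, [0.035, 0.0428, -0.008], [0, 0, -4.47]]
    - [0.085, [0.035, 0.0428, -0.008], [0, 0, -4.47]]
    - [0.085, [0.035, 0.0428, -0.008], [0, 0, -4.47]]
    - [0.085, [0.035, 0.0428, -0.008], [0, 0, -4.47]]
    - [0.085, [0.035, 0.0428, -0.008], [0, 0, -4.47]]
    - [0.085, [0.035, 0.0428, -0.008], [0, 0, -4.47]]
    - [0.085, [0.035, 0.0428, -0.008], [0, 0, -4.47]]
    - [0.085, [0.0345, 0.0428, -0.008], [0, 0, -4.47]]

```text
t: 2.65
position: [568.0, -92.4, 135.3]
tool_rot: [0.939, -0.343, 0.0, 0.0]
contact_force: [0.6, -0.2, 0.3]
opening: 0.992
finger_force: 0.0
```

Emit:
drive_tool:
  rows:
    - [0.085, [-0.001, -0.001, -0.035], [0, 0, 0]]
    - [0.085, [0, 0, -0.035], [0, 0, 0]]
    - [0.085, [0, 0, -0.035], [0, 0, 0]]
    - [0.085, [0, 0, 0], [0, 0, 0]]
    - [0.04, [0, 0, 0], [0, 0, 0]]
    - [0.04, [0, 0, 0], [0, 0, 0]]
    - [0.04, [0, 0, 0], [0, 0, 0]]
    - [0.04, [0, 0, 0], [0, 0, 0]]
    - [0.04, [0, 0, 0], [0, 0, 0]]
    - [0.04, [0, 0, 0], [0, 0, 0]]

```text
t: 3.9
position: [567.6, -95.4, 32.3]
tool_rot: [0.94, -0.342, 0.002, -0.0]
contact_force: [-0.2, 0.8, 6.2]
opening: 0.734
finger_force: 66.4
```

Emit:
drive_tool:
  rows:
    - [0.04, [0, 0, 0.03], [0, 0, 0]]
    - [0.04, [0, 0, 0.04], [0, 0, 0]]
    - [0.04, [-0.0089, -0.0167, 0.03], [0, 0, 10.4]]
    - [0.04, [-0.0089, -0.0167, 0], [0, 0, 10.4]]
    - [0.04, [-0.0089, -0.0167, 0], [0, 0, 10.4]]
    - [0.04, [-0.0089, -0.0167, 0], [0, 0, 10.4]]
    - [0.04, [-0.0089, -0.0167, 0], [0, 0, 10.4]]
    - [0.04, [-0.0089, -0.0167, 0], [0, 0, 10.4]]
    - [0.04, [-0.0089, -0.0167, 0], [0, 0, 10.4]]
    - [0.04, [-0.0089, -0.0167, 0], [0, 0, 10.4]]
    - [0.04, [-0.0089, -0.0167, 0], [0, 0, 10.4]]
    - [0.04, [-0.0089, -0.0167, 0], [0, 0, 10.4]]

```text
t: 5.4
position: [475.3, -261.7, 129.4]
tool_rot: [0.847, 0.532, -0.0, -0.001]
contact_force: [0.6, 0.6, -3.3]
opening: 0.736
finger_force: 66.7
```

Emit:
drive_tool:
  rows:
    - [0.04, [-0.0089, -0.0167, 0], [0, 0, 10.4]]
    - [0.04, [-0.0089, -0.0167, 0], [0, 0, 10.4]]
    - [0.04, [-0.0089, -0.0167, 0], [0, 0, 10.4]]
    - [0.04, [0, 0, 0], [0, 0, 0]]
    - [0.04, [0, 0, 0], [0, 0, 0]]

```text
t: 6.02
position: [449.6, -311.1, 129.7]
tool_rot: [0.675, 0.737, 0.0, -0.001]
contact_force: [-0.1, -0.3, -2.8]
opening: 0.734
finger_force: 66.7
```

```bash
python3 -c "
from h import *
pr()
f=cams.grab_frame('side'); save(f,'s1.png',(150,90,350,230),4)
t=cams.grab_frame('top'); save(t,'t2.png',(265,110,425,260),4)"
```

```text
t 6.03 pos [ 449.6 -311.1  129.7] yaw_y 5.0 z [-0.  0. -1.] J [-0.69  0.28  1.9   0.    0.97 -0.77] open 0.73
```

View pics/s1.png

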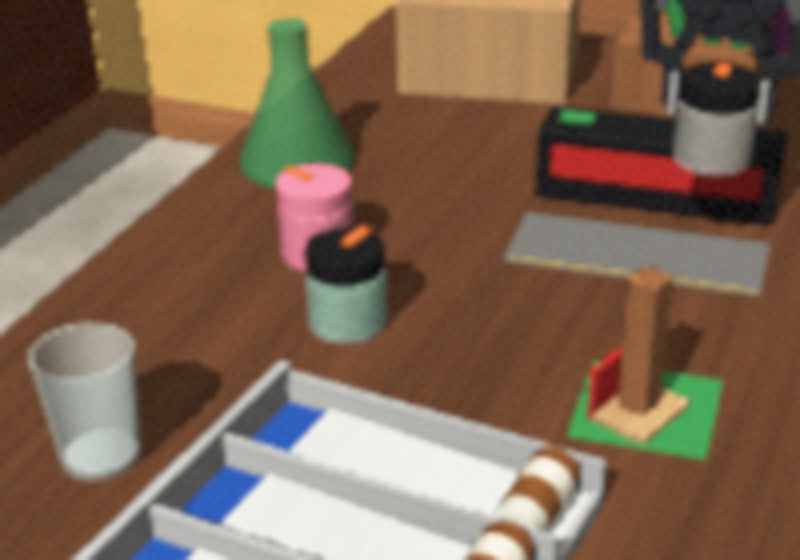

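The side view shows jar_a held upright at (180,28) of the full image scale, over the pad, with its mark away from the camera towards the scanner. jar_b is untouched at about (237,160).

Emit:
drive_tool:
  rows:
    - [0.04, [0, 0, -0.035], [0, 0, 0]]
    - [0.04, [0, 0, -0.035], [0, 0, 0]]
    - [0.04, [0, 0, -0.018], [0, 0, 0]]
    - [0.04, [0, 0, -0.0085], [0, 0, 0]]
    - [0.04, [0, 0, 0], [0, 0, 0]]
    - [0.085, [0, 0, 0], [0, 0, 0]]
    - [0.085, [0, 0, 0], [0, 0, 0]]
    - [0.085, [0, 0, 0], [0, 0, 0]]
    - [0.085, [0, 0, 0.02], [0, 0, 0]]
    - [0.085, [0, 0, 0.04], [0, 0, 0]]
    - [0.085, [0, 0, 0.05], [0, 0, 0]]
    - [0.085, [0.02, 0.015, 0.04], [0, 0, 0]]

```text
t: 7.62
position: [469.8, -297.9, 186.2]
tool_rot: [0.675, 0.738, -0.0, 0.001]
contact_force: [0.9, -0.2, 0.7]
opening: 0.995
finger_force: 0.0
```

Emit:
drive_tool:
  rows:
    - [0.085, [0.037, 0.031, 0], [0, 0, -2]]
    - [0.085, [0.037, 0.031, 0], [0, 0, -2]]
    - [0.085, [0.037, 0.031, 0], [0, 0, -2]]
    - [0.085, [0.037, 0.031, 0], [0, 0, -2]]
    - [0.085, [0.037, 0.031, 0], [0, 0, -2]]
    - [0.085, [0.037, 0.031, 0], [0, 0, -2]]
    - [0.085, [0, 0, 0], [0, 0, 0]]

```text
t: 8.5
position: [694.2, -108.2, 183.9]
tool_rot: [0.747, 0.665, 0.001, 0.0]
contact_force: [-1.3, -0.5, 0.1]
opening: 0.999
finger_force: 0.0
```

```bash
python3 -c "
from h import *
pr()
f=cams.grab_frame('side'); save(f,'s2.png',(150,90,350,230),4)
t=cams.grab_frame('top'); 
for f in (f,t):
  for d in cams.boxes_of(f,'jar_a'): print(d['conf'],np.round(d['at'],1))
hsv=cv2.cvtColor(t['image'],cv2.COLOR_RGB2HSV).astype(int);H,S,V=hsv[...,0],hsv[...,1],hsv[...,2]
m=(H>=4)&(H<=18)&(S>170)&(V>180); m[:, :340]=0; m[260:]=0;m[:165]=0; m[:,386:]=0
ys,xs=np.where(m); P=np.array([ray(t,p,72)[:2] for p in zip(xs,ys)],np.float32); print(len(P),P.mean(0),cv2.fitLine(P,2,0,.01,.01).ravel(), P.min(0),P.max(0))"
```

```text
t 8.5 pos [ 694.2 -108.2  183.9] yaw_y -6.6 z [ 0.  0. -1.] J [-0.22  0.5   1.47  0.    1.17 -0.1 ] open 1.0
0.88 [680.4 -88.3  52.3]
0.74 [ 765.5 -182.    64.1]
0.6 [ 450.4 -294.9   50.4]
0.92 [ 455.4 -302.8   73.2]
0.49 [ 737.5 -206.4   68.8]
35 [ 454.81522 -329.25452] [ 7.8352123e-02 -9.9692577e-01  4.5481525e+02 -3.2925452e+02] [ 449.5574  -344.23196] [ 458.3482  -314.97507]
```

Emit:
drive_tool:
  rows:
    - [0.085, [-0.0015, -0.0035, -0.05], [0, 0, 0]]
    - [0.085, [0, 0, -0.04], [0, 0, 0]]
    - [0.085, [0, 0, -0.03], [0, 0, 0]]
    - [0.085, [0, 0, -0.03], [0, 0, 0]]
    - [0.085, [0, 0, 0], [0, 0, 0]]
    - [0.04, [0, 0, 0], [0, 0, 0]]
    - [0.04, [0, 0, 0], [0, 0, 0]]
    - [0.04, [0, 0, 0], [0, 0, 0]]
    - [0.04, [0, 0, 0], [0, 0, 0]]
    - [0.04, [0, 0, 0], [0, 0, 0]]
    - [0.04, [0, 0, 0], [0, 0, 0]]

```text
t: 10.07
position: [692.3, -115.2, 36.3]
tool_rot: [0.748, 0.664, 0.001, 0.002]
contact_force: [0.5, -2.7, 6.5]
opening: 0.731
finger_force: 67.0
```

Emit:
drive_tool:
  rows:
    - [0.04, [0, 0, 0.03], [0, 0, 0]]
    - [0.04, [0, 0, 0.04], [0, 0, 0]]
    - [0.04, [-0.01, -0.015, 0.03], [0, 0, 1]]
    - [0.04, [-0.02, -0.028, 0], [0, 0, 2]]
    - [0.04, [-0.02, -0.029, 0], [0, 0, 2]]
    - [0.04, [-0.02, -0.029, 0], [0, 0, 2]]
    - [0.04, [-0.02, -0.029, 0], [0, 0, 2]]
    - [0.04, [-0.02, -0.028, 0], [0, 0, 2]]
    - [0.04, [-0.02, -0.028, 0], [0, 0, 1]]
    - [0.04, [0, 0, 0], [0, 0, 0]]
    - [0.04, [0, 0, 0], [0, 0, 0]]

```text
t: 11.45
position: [560.1, -299.7, 133.0]
tool_rot: [0.675, 0.738, 0.0, -0.001]
contact_force: [-0.6, 0.4, -3.3]
opening: 0.737
finger_force: 66.9
```

```bash
python3 -c "
from h import *
pr()
f=cams.grab_frame('side'); save(f,'s3.png',(220,70,380,190),4)"
```

```text
t 11.45 pos [ 560.1 -299.7  133. ] yaw_y 5.1 z [-0.  0. -1.] J [-0.56  0.43  1.68  0.    1.03 -0.65] open 0.74
```

View pics/s3.png

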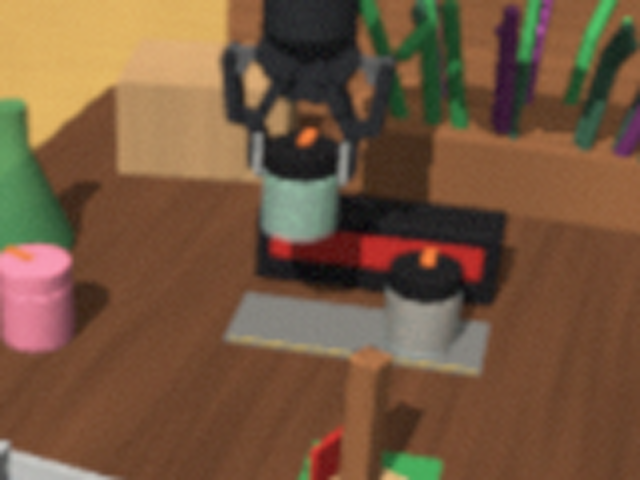

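jar_b is held upright over the free left half of the pad (crop 300,190), and jar_a stands on the pad (crop 423,300) with its bar towards the block.

Emit:
drive_tool:
  rows:
    - [0.04, [0, 0, -0.035], [0, 0, 0]]
    - [0.04, [0, 0, -0.035], [0, 0, 0]]
    - [0.04, [0, 0, -0.018], [0, 0, 0]]
    - [0.04, [0, 0, -0.009], [0, 0, 0]]
    - [0.04, [0, 0, 0], [0, 0, 0]]
    - [0.085, [0, 0, 0], [0, 0, 0]]
    - [0.085, [0, 0, 0], [0, 0, 0]]
    - [0.085, [0, 0, 0], [0, 0, 0]]
    - [0.085, [0, 0, 0.02], [0, 0, 0]]
    - [0.085, [0, 0, 0.04], [0, 0, 0]]
    - [0.085, [0, 0, 0.05], [0, 0, 0]]
    - [0.085, [-0.02, 0.04, 0.04], [0, 0, 0]]

```text
t: 13.0
position: [542.9, -263.0, 191.6]
tool_rot: [0.675, 0.738, 0.001, 0.004]
contact_force: [0.7, 0.4, 0.2]
opening: 0.994
finger_force: 0.0
```

```bash
cat > jars.py <<'E'
from h import *
def jars(t):
    hsv=cv2.cvtColor(t['image'],cv2.COLOR_RGB2HSV).astype(int);H,S,V=hsv[...,0],hsv[...,1],hsv[...,2]
    m=(H>=4)&(H<=18)&(S>170)&(V>180); m[:, :320]=0; m[260:]=0;m[:150]=0; m[:,390:]=0
    n,l,s,c=cv2.connectedComponentsWithStats(m.astype(np.uint8))
    for i in range(1,n):
        if s[i,4]<12: continue
        ys,xs=np.where(l==i); P=np.array([ray(t,p,72)[:2] for p in zip(xs,ys)],np.float32); d=cv2.fitLine(P,2,0,.01,.01).ravel()
        c=P.mean(0); u=np.array([.0976,-.9952]); v=np.array([.9952,.0976]); c0=c-16*u-np.array([505.9,-307.6])
        print('bar',s[i,4],np.round(c,1),'dir',round(np.degrees(np.arctan2(d[1],d[0])),1),'jar in scanner ~',np.round([c0@u,c0@v],1))
E
python3 -c "
from jars import *
pr()
t=cams.grab_frame('top'); s=cams.grab_frame('side'); jars(t)
save(t,'t3.png',(255,130,415,250),5); save(s,'s3b.png',(270,140,350,210),9)
print('handle',ray(t,(289.4,233),118)); print(proj(t,(443,-75,118)),proj(s,(443,-75,118)),proj(s,(443,-75,0)))"
```

```text
t 13.0 pos [ 542.9 -263.   191.6] yaw_y 5.0 z [ 0.01 -0.   -1.  ] J [-0.52  0.3   1.73 -0.    1.1  -0.61] open 0.99
handle [442.45466375 -76.55320735 118.        ]
[288.84481775 232.80262414] [311.51127849 158.77601748] [308.26975646 193.43295635]
```

View pics/t3.png

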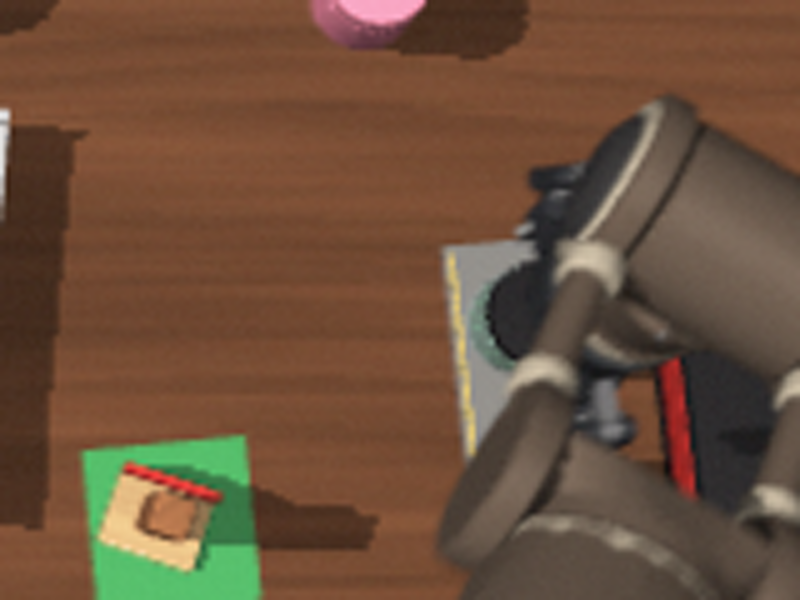

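View pics/s3b.png

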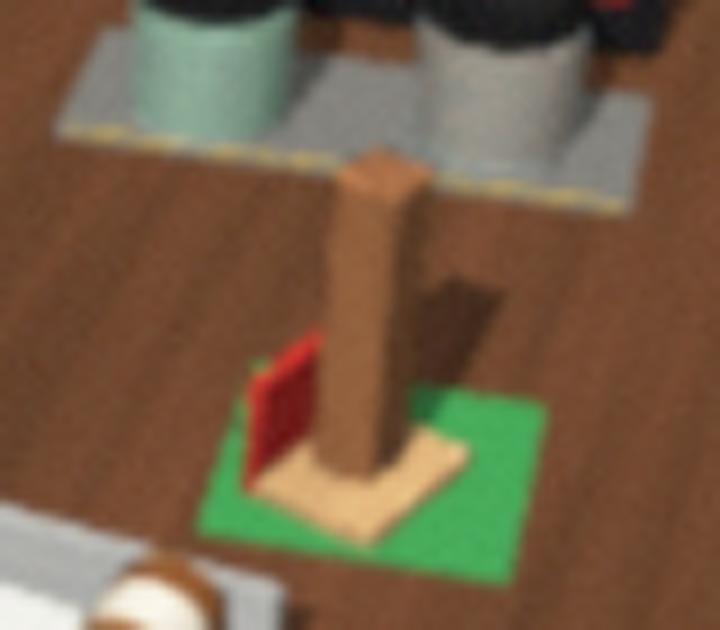

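Both pictures: the jars stand on the pad. The paddle stands on the mat, handle top at crop (170,515), which gives world (442.5,-76), blade facing about -18°. Next I grip the handle fore and aft.

Emit:
drive_tool:
  rows:
    - [0.085, [-0.02, 0.0374, 0], [0, 0, -4.6]]
    - [0.085, [-0.02, 0.0374, 0], [0, 0, -4.6]]
    - [0.085, [-0.02, 0.0374, 0], [0, 0, -4.6]]
    - [0.085, [-0.02, 0.0374, 0], [0, 0, -4.6]]
    - [0.085, [-0.02, 0.0374, 0], [0, 0, -4.6]]
    - [0.085, [0, 0, 0], [0, 0, 0]]
    - [0.085, [0, 0, 0], [0, 0, 0]]

```text
t: 13.98
position: [441.4, -74.0, 187.4]
tool_rot: [0.808, 0.59, 0.0, 0.001]
contact_force: [0.7, -0.5, -0.6]
opening: 0.996
finger_force: 0.0
```

```bash
python3 -c "
from jars import *
pr()
t=cams.grab_frame('top'); s=cams.grab_frame('side'); jars(t)
save(s,'s4.png',(250,60,370,210),4)"
```

```text
t 13.97 pos [441.4 -74.  187.4] yaw_y -17.8 z [ 0. -0. -1.] J [-0.26  0.01  2.08 -0.    1.05  0.05] open 1.0
bar 29 [ 542.6 -278.8] dir 89.0 jar in scanner ~ [-41.1  39.4]
```

View pics/s4.png

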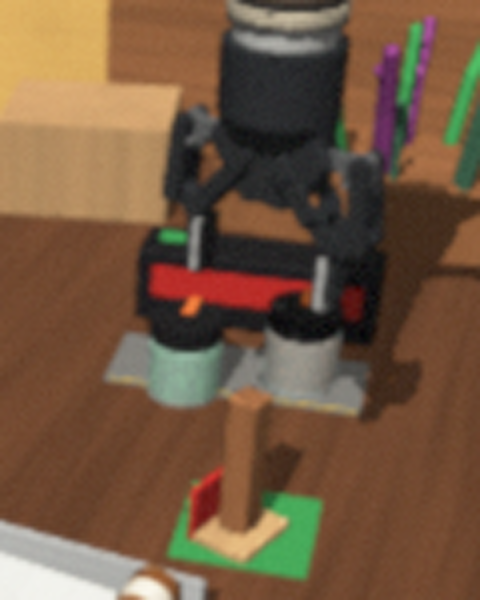

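jar_b was knocked: it now overhangs the pad's front edge (crop 187,360), so I re-measure and put it back before taking the paddle.

```bash
python3 -c "
from jars import *
t=cams.grab_frame('top'); s=cams.grab_frame('side')
for f in (t,s):
  for d in cams.boxes_of(f,'jar_b'): print(round(d['conf'],2),np.round(d['at'],1),np.round(proj(f,d['at'])))"
```

```text
0.93 [ 537.8 -252.    69.4] [348. 201.]
0.69 [614.4 400.2  88.5] [124. 173.]
0.59 [ 452.5 -305.3   68.3] [366. 230.]
0.56 [ 757.9 -207.6   70.8] [332. 127.]
0.8 [ 532.8 -237.5   51.6] [296. 148.]
0.77 [ 450.6 -295.8   47.5] [324. 145.]
0.59 [ 759.9 -182.9   50.9] [226. 144.]
```

Emit:
drive_tool:
  rows:
    - [0.085, [0.02, -0.0375, 0], [0, 0, 3.4]]
    - [0.085, [0.02, -0.0375, 0], [0, 0, 3.4]]
    - [0.085, [0.02, -0.0375, 0], [0, 0, 3.4]]
    - [0.085, [0.02, -0.0375, 0], [0, 0, 3.4]]
    - [0.085, [0.0195, -0.0375, -0.03], [0, 0, 3.4]]
    - [0.085, [0, 0, -0.04], [0, 0, 0]]
    - [0.085, [0, 0, -0.02], [0, 0, 0]]
    - [0.085, [0, 0, 0], [0, 0, 0]]

```text
t: 15.28
position: [538.2, -259.9, 94.6]
tool_rot: [0.712, 0.702, -0.001, -0.002]
contact_force: [0.3, 0.6, 0.5]
opening: 0.995
finger_force: 0.0
```

```bash
python3 -c "
from jars import *
pr()
s=cams.grab_frame('side')
save(s,'s5.png',(260,90,360,170),6)"
```

```text
t 15.28 pos [ 538.2 -259.9   94.6] yaw_y -0.8 z [-0.  0. -1.] J [-0.52  0.42  1.79  0.    0.94 -0.51] open 0.99
```

View pics/s5.png

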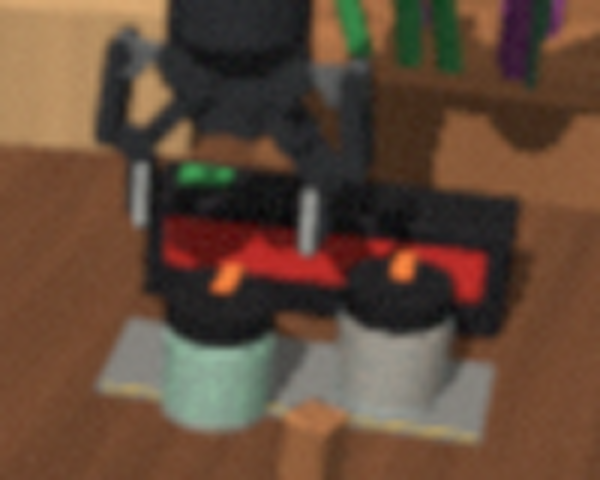

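The fingers straddle jar_b (crop 220,330) centrally. Descend, grip and put it back.

Emit:
drive_tool:
  rows:
    - [0.085, [0, 0, -0.03], [0, 0, 0]]
    - [0.085, [0, 0, -0.029], [0, 0, 0]]
    - [0.085, [0, 0, 0], [0, 0, 0]]
    - [0.04, [0, 0, 0], [0, 0, 0]]
    - [0.04, [0, 0, 0], [0, 0, 0]]
    - [0.04, [0, 0, 0], [0, 0, 0]]
    - [0.04, [0, 0, 0], [0, 0, 0]]
    - [0.04, [0, 0, 0], [0, 0, 0]]
    - [0.04, [0, 0, 0], [0, 0, 0]]

```text
t: 16.45
position: [542.1, -262.0, 40.6]
tool_rot: [0.712, 0.702, 0.001, 0.002]
contact_force: [-0.9, 0.5, 7.1]
opening: 0.732
finger_force: 67.1
```

Emit:
drive_tool:
  rows:
    - [0.04, [0, 0, 0.02], [0, 0, 0]]
    - [0.04, [0.005, -0.01, 0], [0, 0, 2]]
    - [0.04, [0.005, -0.01, 0], [0, 0, 2]]
    - [0.04, [0.005, -0.01, 0], [0, 0, 2]]
    - [0.04, [0.004, -0.01, 0], [0, 0, 0]]
    - [0.04, [0, 0, 0], [0, 0, 0]]
    - [0.04, [0, 0, -0.01], [0, 0, 0]]
    - [0.04, [0, 0, -0.009], [0, 0, 0]]
    - [0.04, [0, 0, 0], [0, 0, 0]]
    - [0.085, [0, 0, 0], [0, 0, 0]]
    - [0.085, [0, 0, 0], [0, 0, 0]]
    - [0.085, [0, 0, 0], [0, 0, 0]]

```text
t: 17.95
position: [559.0, -300.8, 38.5]
tool_rot: [0.674, 0.738, -0.0, -0.0]
contact_force: [0.0, 0.0, 0.3]
opening: 0.997
finger_force: 0.0
```

Emit:
drive_tool:
  rows:
    - [0.085, [0, 0, 0.03], [0, 0, 0]]
    - [0.085, [0, 0, 0.05], [0, 0, 0]]
    - [0.085, [0, 0, 0.06], [0, 0, 0]]
    - [0.085, [-0.02, 0.0375, 0.01], [0, 0, -4.6]]
    - [0.085, [-0.02, 0.0375, 0], [0, 0, -4.6]]
    - [0.085, [-0.02, 0.0375, 0], [0, 0, -4.6]]
    - [0.085, [-0.02, 0.0375, 0], [0, 0, -4.6]]
    - [0.085, [-0.02, 0.0375, 0], [0, 0, -4.6]]
    - [0.085, [-0.018, 0.0375, 0], [0, 0, 0]]
    - [0.085, [0, 0, 0], [0, 0, 0]]
    - [0.085, [0, 0, 0], [0, 0, 0]]

```text
t: 19.32
position: [441.7, -76.3, 189.1]
tool_rot: [0.808, 0.589, 0.0, 0.001]
contact_force: [0.5, -0.5, -0.2]
opening: 0.996
finger_force: 0.0
```

```bash
python3 -c "
from jars import *
pr()
t=cams.grab_frame('top'); jars(t)
for d in cams.boxes_of(t,'jar_b'): print(round(d['conf'],2),np.round(d['at'],1))
save(t,'t5.png',(255,130,415,250),4)"
```

```text
t 19.32 pos [441.7 -76.3 189.1] yaw_y -17.8 z [ 0. -0. -1.] J [-0.27  0.01  2.07 -0.    1.06  0.04] open 1.0
bar 35 [ 563.4 -317.7] dir -81.6 jar in scanner ~ [-0.3 56.2]
0.89 [ 755.5 -205.9   72. ]
0.8 [ 454.3 -303.2   70.1]
0.71 [ 557.8 -292.3   71.4]
```

jar_b reads -81.6° at scanner (0,56), which is good. Now grip the paddle.

Emit:
drive_tool:
  rows:
    - [0.085, [0, 0, -0.05], [0, 0, 0]]
    - [0.085, [0, 0, -0.04], [0, 0, 0]]
    - [0.085, [0, 0, -0.018], [0, 0, 0]]
    - [0.085, [0, 0, 0], [0, 0, 0]]
    - [0.0, [0, 0, 0], [0, 0, 0]]
    - [0.0, [0, 0, 0], [0, 0, 0]]
    - [0.0, [0, 0, 0], [0, 0, 0]]
    - [0.0, [0, 0, 0], [0, 0, 0]]
    - [0.0, [0, 0, 0], [0, 0, 0]]
    - [0.0, [0, 0, 0], [0, 0, 0]]
    - [0.0, [0, 0, 0], [0, 0, 0]]
    - [0.0, [0, 0, 0], [0, 0, 0]]

```text
t: 20.92
position: [442.1, -76.2, 81.7]
tool_rot: [0.808, 0.589, 0.001, 0.001]
contact_force: [0.4, 0.7, 5.9]
opening: 0.278
finger_force: 60.5
```

Emit:
drive_tool:
  rows:
    - [0.0, [0, 0, 0.014], [0, 0, 0]]
    - [0.0, [0, 0, 0.014], [0, 0, 0]]
    - [0.0, [-0.01, 0.005, 0], [0, 0, 3.3]]
    - [0.0, [-0.01, 0.005, 0], [0, 0, 3.3]]
    - [0.0, [-0.01, 0.005, 0], [0, 0, 3.3]]
    - [0.0, [-0.009, 0.005, 0], [0, 0, 3.3]]
    - [0.0, [0, 0.028, 0], [0, 0, 0]]
    - [0.0, [0, 0.028, 0], [0, 0, 0]]
    - [0.0, [0, 0.028, 0], [0, 0, 0]]
    - [0.0, [0, 0.028, 0], [0, 0, 0]]
    - [0.0, [0, 0.028, 0], [0, 0, 0]]
    - [0.0, [0, 0, 0], [0, 0, 0]]

```text
t: 22.42
position: [402.0, 85.3, 109.4]
tool_rot: [0.734, 0.679, 0.0, 0.0]
contact_force: [0.3, -0.9, -1.1]
opening: 0.272
finger_force: 59.5
```

```bash
python3 -c "
from jars import *
pr()
s=cams.grab_frame('side'); t=cams.grab_frame('top'); jars(t)
for d in cams.boxes_of(t,'jar_b'): print(round(d['conf'],2),np.round(d['at'],1))
a=cv2.resize(s['image'][150:270,210:340],(480,443)); b=cv2.resize(t['image'][130:260,160:270],(300,443)); 
cv2.imwrite('pics/p6.png',np.hstack([a,b])[:,:,::-1])"
```

```text
t 22.43 pos [402.   85.3 109.4] yaw_y -4.4 z [ 0.  0. -1.] J [0.1  0.06 2.21 0.   0.87 0.18] open 0.27
bar 35 [ 563.4 -317.7] dir -81.6 jar in scanner ~ [-0.3 56.2]
bar 34 [ 455.  -329.5] dir -86.4 jar in scanner ~ [  0.8 -52.8]
0.96 [ 554.6 -292.2   71.3]
0.78 [ 758.1 -207.3   72.2]
0.66 [797.8 113.7  42.8]
0.64 [ 451.4 -303.7   69. ]
```

View pics/p6.png

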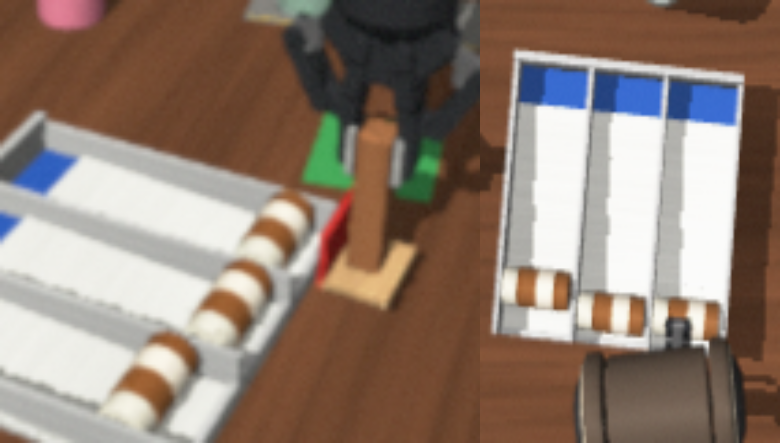

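Paddle held upright in front of lane 0 (left panel, blade at 335,240). Both jars still read -82° and -86°. I check the blade's lateral position against the projection before entering the lane.

```bash
cat > blade.py <<'E'
from jars import *
from scipy.optimize import least_squares
def blade(s):
    p,a,_=st(); x0,y0,z0=p['position']; z0-=81.5; 
    hsv=cv2.cvtColor(s['image'],cv2.COLOR_RGB2HSV).astype(int);H,S,V=hsv[...,0],hsv[...,1],hsv[...,2]
    m=((H<6)|(H>174))&(S>150); m[:170]=0; ys,xs=np.where(m); Q=np.stack([xs,ys],1); print('red bbox',Q.min(0),Q.max(0),len(Q))
    c,sn=np.cos(np.radians(a)),np.sin(np.radians(a))
    for n,u,v,w in (('front+y bot',25,30,8),('front+y top',25,30,45),('front-y top',25,-30,45),('back+y bot',19,30,8),('back-y top',19,-30,45)):
        print(n,np.round(proj(s,(x0+c*u-sn*v,y0+sn*u+c*v,z0+w)),1))
    print('foot corners',[list(np.round(proj(s,(x0+c*u-sn*v,y0+sn*u+c*v,z0+8)),1)) for u,v in ((25,30),(-25,30),(-25,-30))])
E
python3 -c "
from blade import *
s=cams.grab_frame('side'); blade(s)"
```

```text
red bbox [  1 170] [305 225] 128
front+y bot [295.2 224.7]
front+y top [296.  213.1]
front-y top [304.6 199.5]
back+y bot [297.5 225.4]
back-y top [306.9 200.1]
foot corners [[np.float64(295.2), np.float64(224.7)], [np.float64(314.5), np.float64(230.7)], [np.float64(322.2), np.float64(216.2)]]
```

Emit:
drive_tool:
  rows:
    - [0.0, [0.007, -0.0006, 0.001], [0, 0, 0]]
    - [0.0, [0.007, -0.0006, 0.001], [0, 0, 0]]
    - [0.0, [0.007, -0.0006, 0], [0, 0, 0]]
    - [0.0, [0.003, -0.0003, 0], [0, 0, 0]]
    - [0.0, [0.003, -0.0002, 0], [0, 0, 0]]
    - [0.0, [0.003, -0.0003, 0], [0, 0, 0]]
    - [0.0, [0.004, -0.0003, 0], [0, 0, 0]]
    - [0.0, [0.005, -0.0004, 0], [0, 0, 0]]
    - [0.0, [0.006, -0.0005, 0], [0, 0, 0]]
    - [0.0, [0.006, -0.0005, 0], [0, 0, 0]]
    - [0.0, [0.006, -0.0005, 0], [0, 0, 0]]
    - [0.0, [0.006, -0.0005, 0], [0, 0, 0]]

```text
t: 24.12
position: [465.4, 78.7, 110.7]
tool_rot: [0.735, 0.678, -0.0, -0.0]
contact_force: [-0.7, 0.2, -1.5]
opening: 0.27
finger_force: 59.5
```

```bash
cat > v.py <<'E'
from blade import *
import sys
O=np.array([574.5,153.7]);X=np.array([.9965,-.0837]);Y=np.array([.0837,.9965])
pr(); p=st()[0]; d=np.array(p['position'][:2])-O; print('paddle in ramp',np.round([d@X,d@Y],1))
s=cams.grab_frame('side')
for b in cams.boxes_of(s,'vial0'):
    d=np.array(b['at'][:2])-O; print('vial',round(b['conf'],2),np.round([d@X,d@Y,b['at'][2]],1))
if len(sys.argv)>1: save(s,sys.argv[1],(190,150,340,270),4)
E
python3 v.py p7.png
```

```text
t 24.12 pos [465.4  78.7 110.7] yaw_y -4.6 z [-0. -0. -1.] J [ 0.08  0.18  2.08 -0.    0.89  0.16] open 0.27
paddle in ramp [-102.5  -83.8]
vial 0.81 [-88.6  86.5  48.2]
vial 0.76 [-299.    93.3   26.8]
vial 0.72 [-105.     4.7   46.3]
vial 0.61 [-60.9 -64.6  44.7]
```

View pics/p7.png

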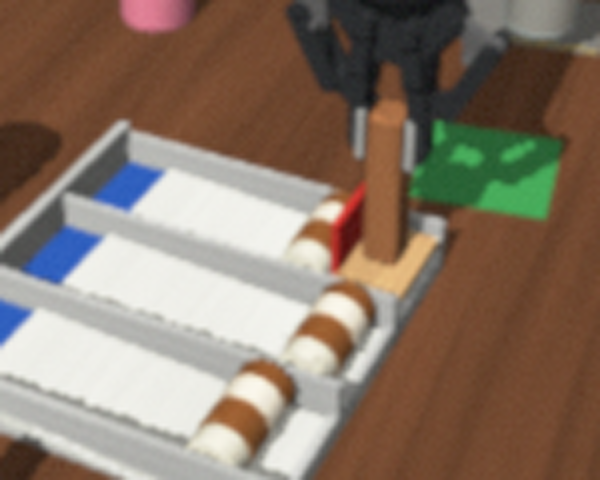

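The paddle is in lane 0 between the walls, the vial rolling ahead of the blade (crop 320,235). Continue.

Emit:
drive_tool:
  rows:
    - [0.0, [0.006, -0.0005, 0], [0, 0, 0]]
    - [0.0, [0.007, -0.0006, 0], [0, 0, 0]]
    - [0.0, [0.008, -0.0007, 0], [0, 0, 0]]
    - [0.0, [0.008, -0.0007, 0], [0, 0, 0]]
    - [0.0, [0.008, -0.0007, 0], [0, 0, 0]]
    - [0.0, [0.008, -0.0007, 0], [0, 0, 0]]
    - [0.0, [0.008, -0.0007, 0], [0, 0, 0]]
    - [0.0, [0.008, -0.0007, 0], [0, 0, 0]]
    - [0.0, [0.008, -0.0006, 0], [0, 0, 0]]
    - [0.0, [0.008, -0.0006, 0], [0, 0, 0]]
    - [0.0, [0.008, -0.0007, 0], [0, 0, 0]]
    - [0.0, [0.007, -0.0006, 0], [0, 0, 0]]

```text
t: 25.72
position: [557.5, 70.9, 110.7]
tool_rot: [0.735, 0.678, 0.0, 0.0]
contact_force: [-0.3, 0.2, -1.1]
opening: 0.276
finger_force: 59.5
```

Emit:
drive_tool:
  rows:
    - [0.0, [0.006, -0.0005, 0], [0, 0, 0]]
    - [0.0, [0.006, -0.0005, 0], [0, 0, 0]]
    - [0.0, [0.005, -0.0004, 0], [0, 0, 0]]
    - [0.0, [0.005, -0.0004, 0], [0, 0, 0]]
    - [0.0, [0.005, -0.0004, 0], [0, 0, 0]]
    - [0.0, [0.004, -0.0003, 0], [0, 0, 0]]
    - [0.0, [0.004, -0.0003, 0], [0, 0, 0]]
    - [0.0, [0.004, -0.0003, 0], [0, 0, 0]]
    - [0.0, [0.004, -0.0003, 0], [0, 0, 0]]
    - [0.0, [0.004, -0.0003, 0], [0, 0, 0]]
    - [0.0, [0.003, -0.0003, 0], [0, 0, 0]]
    - [0.0, [0.003, -0.0003, 0], [0, 0, 0]]

```text
t: 27.22
position: [610.2, 66.7, 110.8]
tool_rot: [0.735, 0.678, 0.0, 0.0]
contact_force: [-0.6, 0.4, -1.5]
opening: 0.277
finger_force: 59.5
```

```bash
python3 v.py p8.png
```

```text
t 27.23 pos [610.2  66.7 110.8] yaw_y -4.6 z [ 0.  0. -1.] J [0.04 0.42 1.75 0.   0.97 0.12] open 0.28
paddle in ramp [ 42.9 -83.7]
vial 0.9 [-104.9    4.3   48.8]
vial 0.74 [-299.6   96.6   27.9]
vial 0.67 [-87.7  84.2  45. ]
vial 0.63 [ 93.3 -63.   49.7]
```

View pics/p8.png

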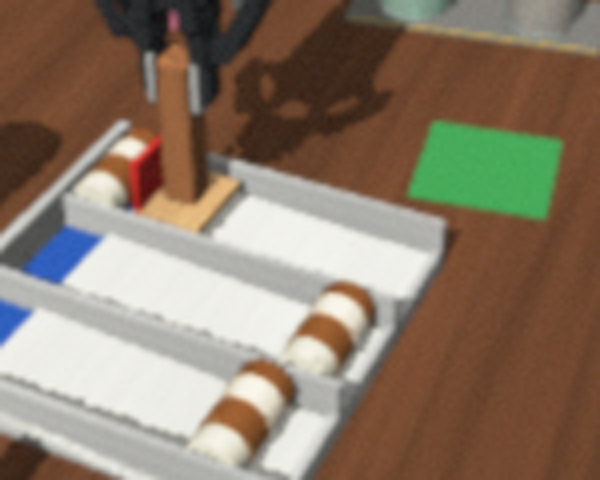

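The vial fills the blue pocket region (crop 110,180). I pull back and check that it stays.

Emit:
drive_tool:
  rows:
    - [0.0, [-0.005, 0.0004, 0], [0, 0, 0]]
    - [0.0, [-0.02, 0.0017, 0], [0, 0, 0]]
    - [0.0, [-0.03, 0.0025, 0], [0, 0, 0]]
    - [0.0, [-0.03, 0.0025, 0], [0, 0, 0]]
    - [0.0, [-0.03, 0.0025, 0], [0, 0, 0]]
    - [0.0, [-0.03, 0.0025, 0], [0, 0, 0]]
    - [0.0, [-0.03, 0.0025, 0], [0, 0, 0]]
    - [0.0, [-0.02, 0.0017, 0], [0, 0, 0]]
    - [0.0, [-0.012, 0.001, 0], [0, 0, 0]]
    - [0.0, [0, 0, 0], [0, 0, 0]]

```text
t: 28.58
position: [402.4, 84.0, 110.8]
tool_rot: [0.735, 0.678, 0.0, 0.0]
contact_force: [-0.4, -0.3, -1.8]
opening: 0.273
finger_force: 59.5
```

```bash
python3 v.py; python3 -c "
from blade import *
t=cams.grab_frame('top'); jars(t)
O=np.array([574.5,153.7]);X=np.array([.9965,-.0837]);Y=np.array([.0837,.9965])
for b in cams.silhouettes(t,'vial0'):
    ys,xs=np.where(b['pixels']); d=ray(t,(xs.mean(),ys.mean()),34)[:2]-O; print(round(b['conf'],2),len(xs),np.round([d@X,d@Y],1))
save(t,'p9.png',(160,130,270,260),4)"
```

```text
t 28.57 pos [402.4  84.  110.8] yaw_y -4.6 z [ 0.  0. -1.] J [ 0.1   0.06  2.21 -0.    0.87  0.18] open 0.27
paddle in ramp [-165.7  -83.8]
vial 0.84 [ 89.4 -78.3  45.1]
vial 0.75 [-105.5    3.5   46.3]
vial 0.69 [-91.2  85.8  50.9]
vial 0.67 [-301.    95.9   25.4]
bar 35 [ 563.4 -317.7] dir -81.6 jar in scanner ~ [-0.3 56.2]
bar 35 [ 454.8 -329.3] dir -85.5 jar in scanner ~ [  0.6 -53. ]
0.86 255 [-97.8  -1.7]
0.81 259 [ 97.8 -85.1]
0.77 309 [-293.3   80.2]
0.35 6053 [6.1 2. ]
```

vial0 lies in its pocket (ramp x 97.8), and both jars hold. Lane 1 next.

Emit:
drive_tool:
  rows:
    - [0.0, [0.0017, 0.0205, 0], [0, 0, 0]]
    - [0.0, [0.0018, 0.021, 0], [0, 0, 0]]
    - [0.0, [0.0018, 0.021, 0], [0, 0, 0]]
    - [0.0, [0.0018, 0.021, 0], [0, 0, 0]]
    - [0.0, [0.003, -0.0003, 0], [0, 0, 0]]
    - [0.0, [0.006, -0.0005, 0], [0, 0, 0]]
    - [0.0, [0.006, -0.0005, 0], [0, 0, 0]]
    - [0.0, [0.004, -0.0003, 0], [0, 0, 0]]
    - [0.0, [0.003, -0.0003, 0], [0, 0, 0]]
    - [0.0, [0.003, -0.0002, 0], [0, 0, 0]]
    - [0.0, [0.004, -0.0003, 0], [0, 0, 0]]
    - [0.0, [0.005, -0.0004, 0], [0, 0, 0]]

```text
t: 30.28
position: [444.3, 164.7, 110.8]
tool_rot: [0.735, 0.678, 0.0, 0.0]
contact_force: [-0.6, 0.9, -1.1]
opening: 0.274
finger_force: 59.6
```

```bash
python3 v.py
```

```text
t 30.27 pos [444.3 164.7 110.8] yaw_y -4.6 z [ 0.  0. -1.] J [ 0.26  0.18  2.07 -0.    0.89  0.34] open 0.27
paddle in ramp [-1.307e+02  1.000e-01]
vial 0.77 [-301.8   92.8   26.4]
vial 0.75 [-88.6  13.1  50.4]
vial 0.73 [ 89.  -75.5  47.3]
vial 0.67 [-90.1  85.3  49. ]
```

Emit:
drive_tool:
  rows:
    - [0.0, [0.006, -0.0005, 0], [0, 0, 0]]
    - [0.0, [0.008, -0.0007, 0], [0, 0, 0]]
    - [0.0, [0.009, -0.0008, 0], [0, 0, 0]]
    - [0.0, [0.009, -0.0007, 0], [0, 0, 0]]
    - [0.0, [0.009, -0.0008, 0], [0, 0, 0]]
    - [0.0, [0.009, -0.0007, 0], [0, 0, 0]]
    - [0.0, [0.009, -0.0008, 0], [0, 0, 0]]
    - [0.0, [0.009, -0.0007, 0], [0, 0, 0]]
    - [0.0, [0.009, -0.0008, 0], [0, 0, 0]]
    - [0.0, [0.009, -0.0007, 0], [0, 0, 0]]
    - [0.0, [0.009, -0.0008, 0], [0, 0, 0]]
    - [0.0, [0.009, -0.0007, 0], [0, 0, 0]]

```text
t: 31.88
position: [548.7, 155.9, 110.8]
tool_rot: [0.735, 0.678, -0.0, 0.0]
contact_force: [-0.0, -0.4, -1.5]
opening: 0.274
finger_force: 59.6
```

Emit:
drive_tool:
  rows:
    - [0.0, [0.008, -0.0007, 0], [0, 0, 0]]
    - [0.0, [0.008, -0.0007, 0], [0, 0, 0]]
    - [0.0, [0.008, -0.0007, 0], [0, 0, 0]]
    - [0.0, [0.007, -0.0006, 0], [0, 0, 0]]
    - [0.0, [0.006, -0.0005, 0], [0, 0, 0]]
    - [0.0, [0.006, -0.0005, 0], [0, 0, 0]]
    - [0.0, [0.005, -0.0004, 0], [0, 0, 0]]
    - [0.0, [0.005, -0.0004, 0], [0, 0, 0]]
    - [0.0, [0.004, -0.0003, 0], [0, 0, 0]]
    - [0.0, [0.004, -0.0003, 0], [0, 0, 0]]
    - [0.0, [0.004, -0.0003, 0], [0, 0, 0]]
    - [0.0, [0.004, -0.0004, 0], [0, 0, 0]]

```text
t: 33.38
position: [617.4, 150.2, 110.8]
tool_rot: [0.735, 0.678, 0.0, 0.0]
contact_force: [-1.0, 0.1, -1.6]
opening: 0.273
finger_force: 59.5
```

```bash
python3 v.py
```

```text
t 33.38 pos [617.4 150.2 110.8] yaw_y -4.6 z [ 0.  0. -1.] J [0.17 0.46 1.69 0.   0.99 0.25] open 0.27
paddle in ramp [43.   0.1]
vial 0.97 [-301.5   96.1   25.5]
vial 0.69 [88.6 17.9 52.4]
vial 0.65 [-85.2  85.5  45.3]
```

Emit:
drive_tool:
  rows:
    - [0.0, [-0.005, 0.0004, 0], [0, 0, 0]]
    - [0.0, [-0.02, 0.0017, 0], [0, 0, 0]]
    - [0.0, [-0.03, 0.0025, 0], [0, 0, 0]]
    - [0.0, [-0.03, 0.0025, 0], [0, 0, 0]]
    - [0.0, [-0.03, 0.0025, 0], [0, 0, 0]]
    - [0.0, [-0.03, 0.0025, 0], [0, 0, 0]]
    - [0.0, [-0.03, 0.0025, 0], [0, 0, 0]]
    - [0.0, [-0.02, 0.0017, 0], [0, 0, 0]]
    - [0.0, [-0.012, 0.001, 0], [0, 0, 0]]
    - [0.0, [0, 0, 0], [0, 0, 0]]

```text
t: 34.72
position: [409.4, 167.5, 110.8]
tool_rot: [0.735, 0.678, 0.0, 0.0]
contact_force: [-0.4, -0.0, -2.0]
opening: 0.274
finger_force: 59.5
```

Emit:
drive_tool:
  rows:
    - [0.0, [0.0017, 0.0205, 0], [0, 0, 0]]
    - [0.0, [0.0018, 0.021, 0], [0, 0, 0]]
    - [0.0, [0.0018, 0.021, 0], [0, 0, 0]]
    - [0.0, [0.0017, 0.0205, 0], [0, 0, 0]]
    - [0.0, [0.003, -0.0003, 0], [0, 0, 0]]
    - [0.0, [0.006, -0.0005, 0], [0, 0, 0]]
    - [0.0, [0.006, -0.0005, 0], [0, 0, 0]]

```text
t: 35.6
position: [432.5, 248.6, 110.6]
tool_rot: [0.735, 0.678, -0.0, 0.0]
contact_force: [-0.2, 0.5, -2.4]
opening: 0.272
finger_force: 59.6
```

```bash
python3 v.py p10.png; python3 -c "
from blade import *
t=cams.grab_frame('top'); jars(t)
O=np.array([574.5,153.7]);X=np.array([.9965,-.0837]);Y=np.array([.0837,.9965])
for b in cams.silhouettes(t,'vial0'):
    ys,xs=np.where(b['pixels']); d=ray(t,(xs.mean(),ys.mean()),34)[:2]-O; print(round(b['conf'],2),len(xs),np.round([d@X,d@Y],1))"
```

```text
t 35.6 pos [432.5 248.6 110.6] yaw_y -4.6 z [-0. -0. -1.] J [ 0.43  0.23  2.02 -0.    0.9   0.52] open 0.27
paddle in ramp [-149.4   82.7]
vial 0.89 [-299.7   94.5   27.7]
vial 0.84 [ 88.2 -81.5  47. ]
vial 0.81 [-91.8  86.   47.2]
vial 0.73 [88.2  3.8 47.9]
vial 0.32 [-147.9   91.5   62.3]
bar 37 [ 563.2 -318. ] dir -82.4 jar in scanner ~ [-0.1 56. ]
bar 35 [ 454.8 -329.4] dir -86.1 jar in scanner ~ [  0.7 -53. ]
0.8 280 [ 98.5 -85.6]
0.68 203 [-80.3  73.8]
0.66 238 [97.5 -0.9]
0.6 805 [-99.4 269.8]
0.32 475 [223.6 -25.8]
```

View pics/p10.png

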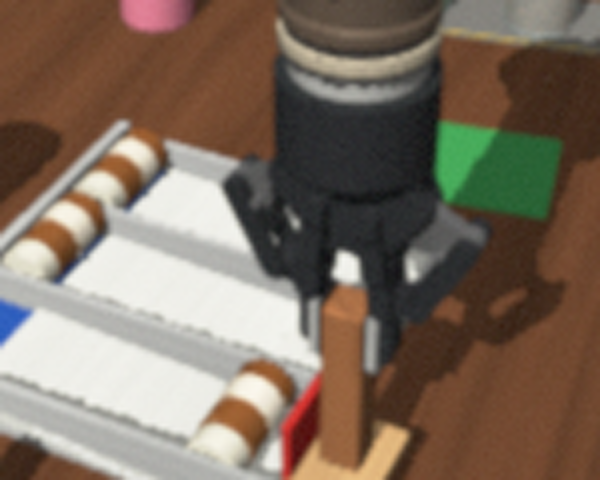

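vial0 and vial1 lie in their pockets (crop 120,180 and 50,245), and the paddle is squarely behind vial2 in lane 2.

Emit:
drive_tool:
  rows:
    - [0.0, [0.006, -0.0005, 0], [0, 0, 0]]
    - [0.0, [0.005, -0.0004, 0], [0, 0, 0]]
    - [0.0, [0.004, -0.0003, 0], [0, 0, 0]]
    - [0.0, [0.003, -0.0003, 0], [0, 0, 0]]
    - [0.0, [0.003, -0.0003, 0], [0, 0, 0]]
    - [0.0, [0.003, -0.0002, 0], [0, 0, 0]]
    - [0.0, [0.004, -0.0003, 0], [0, 0, 0]]
    - [0.0, [0.005, -0.0004, 0], [0, 0, 0]]
    - [0.0, [0.006, -0.0005, 0], [0, 0, 0]]
    - [0.0, [0.007, -0.0006, 0], [0, 0, 0]]
    - [0.0, [0.008, -0.0007, 0], [0, 0, 0]]
    - [0.0, [0.008, -0.0007, 0], [0, 0, 0]]

```text
t: 37.3
position: [494.7, 243.9, 110.7]
tool_rot: [0.735, 0.678, 0.0, 0.0]
contact_force: [-0.1, 1.1, -1.2]
opening: 0.271
finger_force: 59.6
```

Emit:
drive_tool:
  rows:
    - [0.0, [0.008, -0.0007, 0], [0, 0, 0]]
    - [0.0, [0.008, -0.0007, 0], [0, 0, 0]]
    - [0.0, [0.008, -0.0007, 0], [0, 0, 0]]
    - [0.0, [0.008, -0.0007, 0], [0, 0, 0]]
    - [0.0, [0.008, -0.0007, 0], [0, 0, 0]]
    - [0.0, [0.008, -0.0007, 0], [0, 0, 0]]
    - [0.0, [0.008, -0.0006, 0], [0, 0, 0]]
    - [0.0, [0.008, -0.0007, 0], [0, 0, 0]]
    - [0.0, [0.008, -0.0006, 0], [0, 0, 0]]
    - [0.0, [0.008, -0.0007, 0], [0, 0, 0]]
    - [0.0, [0.008, -0.0006, 0], [0, 0, 0]]
    - [0.0, [0.007, -0.0006, 0], [0, 0, 0]]

```text
t: 38.8
position: [589.7, 235.9, 110.8]
tool_rot: [0.735, 0.678, 0.0, 0.0]
contact_force: [-0.6, 0.4, -1.6]
opening: 0.276
finger_force: 59.6
```

```bash
python3 v.py
```

```text
t 38.8 pos [589.7 235.9 110.8] yaw_y -4.6 z [ 0.  0. -1.] J [ 0.31  0.46  1.69 -0.    0.99  0.39] open 0.28
paddle in ramp [ 8.2 83.2]
vial 0.71 [ 53.2 104.7  56.9]
vial 0.67 [93.8 32.4 51.4]
vial 0.61 [-298.6   97.2   26.8]
```

Need 35 mm more, slowing towards the crest, then withdraw.

Emit:
drive_tool:
  rows:
    - [0.0, [0.006, -0.0005, 0], [0, 0, 0]]
    - [0.0, [0.005, -0.0004, 0], [0, 0, 0]]
    - [0.0, [0.005, -0.0004, 0], [0, 0, 0]]
    - [0.0, [0.004, -0.0003, 0], [0, 0, 0]]
    - [0.0, [0.004, -0.0003, 0], [0, 0, 0]]
    - [0.0, [0.004, -0.0003, 0], [0, 0, 0]]
    - [0.0, [0.004, -0.0003, 0], [0, 0, 0]]
    - [0.0, [0.003, -0.0003, 0], [0, 0, 0]]
    - [0.0, [0, 0, 0], [0, 0, 0]]
    - [0.0, [-0.005, 0.0004, 0], [0, 0, 0]]
    - [0.0, [-0.02, 0.0017, 0], [0, 0, 0]]
    - [0.0, [-0.03, 0.0025, 0], [0, 0, 0]]

```text
t: 40.4
position: [568.8, 237.8, 110.9]
tool_rot: [0.735, 0.678, 0.0, 0.0]
contact_force: [-0.1, 0.7, -1.7]
opening: 0.276
finger_force: 59.5
```

```bash
python3 v.py; python3 -c "
from blade import *
t=cams.grab_frame('top'); jars(t)"
```

```text
t 40.4 pos [568.8 237.8 110.9] yaw_y -4.6 z [ 0.  0. -1.] J [0.33 0.43 1.74 0.   0.98 0.41] open 0.28
paddle in ramp [-12.7  83.3]
vial 0.84 [-299.5   93.2   28.8]
vial 0.72 [88.8 87.  49.6]
vial 0.64 [88.4 17.2 51.6]
vial 0.23 [-42.6  35.   19.8]
bar 24 [ 564.  -318.5] dir -81.0 jar in scanner ~ [ 0.6 56.7]
bar 27 [ 455.2 -331.5] dir -87.1 jar in scanner ~ [  2.9 -52.8]
```

All three vials read the same pocket depth. Now bring the paddle home around the ramp's near side.

Emit:
drive_tool:
  rows:
    - [0.0, [-0.03, 0.0025, 0], [0, 0, 0]]
    - [0.0, [-0.03, 0.0025, 0], [0, 0, 0]]
    - [0.0, [-0.031, 0.0026, 0], [0, 0, 0]]
    - [0.0, [-0.031, 0.0026, 0], [0, 0, 0]]
    - [0.0, [-0.031, 0.0026, 0], [0, 0, 0]]
    - [0.0, [-0.003, -0.04, 0], [0, 0, 0]]
    - [0.0, [-0.003, -0.04, 0], [0, 0, 0]]
    - [0.0, [-0.003, -0.04, 0], [0, 0, 0]]
    - [0.0, [-0.003, -0.04, 0], [0, 0, 0]]
    - [0.0, [-0.003, -0.04, 0], [0, 0, 0]]
    - [0.0, [-0.002, -0.04, 0], [0, 0, 0]]
    - [0.0, [-0.001, -0.04, 0], [0, 0, 0]]

```text
t: 42.05
position: [399.3, -31.1, 111.6]
tool_rot: [0.735, 0.678, 0.001, 0.001]
contact_force: [0.3, -0.4, -1.8]
opening: 0.274
finger_force: 59.7
```

Emit:
drive_tool:
  rows:
    - [0.0, [0, -0.02, 0], [0, 0, 0]]
    - [0.0, [0.01, -0.009, 0], [0, 0, 0]]
    - [0.0, [0.012, -0.009, 0], [0, 0, 0]]
    - [0.0, [0.012, -0.009, 0], [0, 0, 0]]
    - [0.0, [0.008, -0.003, 0], [0, 0, 0]]
    - [0.0, [0, 0, 0], [0, 0, 0]]
    - [0.0, [0, 0, 0], [0, 0, 0]]

```text
t: 42.92
position: [439.5, -78.9, 110.4]
tool_rot: [0.735, 0.678, -0.0, -0.001]
contact_force: [-0.3, -0.2, -1.6]
opening: 0.274
finger_force: 59.8
```

```bash
python3 v.py p11.png
```

```text
t 42.92 pos [439.5 -78.9 110.4] yaw_y -4.6 z [-0.  0. -1.] J [-0.28  0.13  2.13  0.    0.88 -0.2 ] open 0.27
paddle in ramp [-115.1 -243.1]
vial 0.9 [84.9  2.4 53.1]
vial 0.88 [-298.4   91.1   29.4]
vial 0.83 [89.4 88.2 52.6]
vial 0.82 [ 90.5 -78.5  46.3]
```

View pics/p11.png

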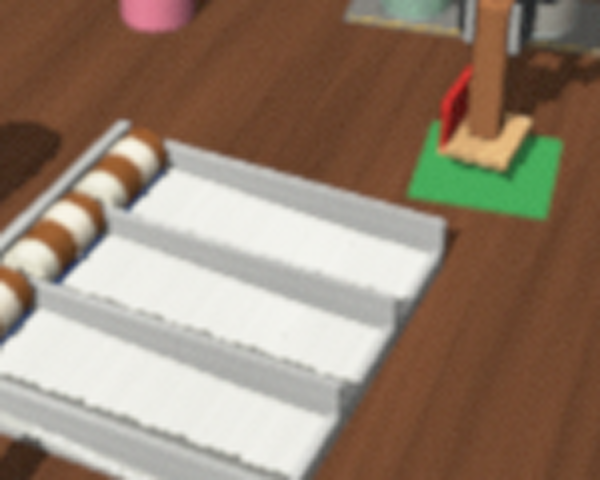

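All three vials sit in the pockets, and the paddle hangs over the mat (crop 490,140). Set it down and release.

Emit:
drive_tool:
  rows:
    - [0.0, [0, 0, -0.01], [0, 0, 0]]
    - [0.0, [0, 0, -0.01], [0, 0, 0]]
    - [0.0, [0, 0, -0.005], [0, 0, 0]]
    - [0.0, [0, 0, -0.002], [0, 0, 0]]
    - [0.0, [0, 0, 0], [0, 0, 0]]

```text
t: 43.65
position: [440.0, -79.4, 83.6]
tool_rot: [0.735, 0.678, -0.0, -0.0]
contact_force: [-0.3, 0.2, -2.7]
opening: 0.275
finger_force: 59.8
```

Emit:
drive_tool:
  rows:
    - [0.0, [0, 0, -0.0015], [0, 0, 0]]
    - [0.0, [0, 0, -0.001], [0, 0, 0]]
    - [0.0, [0, 0, 0], [0, 0, 0]]

```text
t: 44.02
position: [440.4, -79.5, 81.8]
tool_rot: [0.735, 0.678, 0.0, 0.0]
contact_force: [-1.4, 0.2, 2.4]
opening: 0.272
finger_force: 60.2
```

Contact with the bench. Open and rise.

Emit:
drive_tool:
  rows:
    - [0.03, [0, 0, 0], [0, 0, 0]]
    - [0.085, [0, 0, 0], [0, 0, 0]]
    - [0.085, [0, 0, 0], [0, 0, 0]]
    - [0.085, [0, 0, 0], [0, 0, 0]]
    - [0.085, [0, 0, 0.02], [0, 0, 0]]
    - [0.085, [0, 0, 0.04], [0, 0, 0]]
    - [0.085, [0, 0, 0.05], [0, 0, 0]]
    - [0.085, [-0.03, 0, 0.04], [0, 0, 0]]
    - [0.085, [-0.04, 0.04, 0.02], [0, 0, 0]]
    - [0.085, [-0.04, 0.04, 0.02], [0, 0, 0]]
    - [0.085, [0, 0.04, 0], [0, 0, 0]]
    - [0.085, [0, 0, 0], [0, 0, 0]]

```text
t: 45.52
position: [329.7, 42.4, 271.8]
tool_rot: [0.733, 0.68, 0.001, 0.001]
contact_force: [0.1, 0.3, 0.4]
opening: 0.999
finger_force: 0.0
```

```bash
python3 v.py; python3 -c "
from blade import *
t=cams.grab_frame('top'); s=cams.grab_frame('side'); jars(t)
for n in ['jar_b','mortar','oil_bottle','beaker','paddle','mat']:
  for b in cams.boxes_of(t,n)[:3]: print(n,round(b['conf'],2),np.round(b['at'],1))
a=cv2.resize(s['image'][90:260,170:380],(630,510)); cv2.imwrite('pics/p12.png',a[:,:,::-1])"
```

```text
t 45.52 pos [329.7  42.4 271.8] yaw_y -4.3 z [ 0.  0. -1.] J [-0.   -0.36  2.2   0.    1.3   0.07] open 1.0
paddle in ramp [-234.6 -131.4]
vial 0.9 [83.8  1.6 52.1]
vial 0.69 [-114.  -228.2   36. ]
vial 0.63 [ 88.3 -79.   48.3]
vial 0.63 [88.7 86.9 52.9]
vial 0.59 [-299.2   95.7   28.1]
vial 0.29 [  16.8 -427.2   51. ]
bar 31 [ 563.6 -318.3] dir -84.5 jar in scanner ~ [ 0.2 56.3]
bar 33 [ 455.1 -329.7] dir -87.2 jar in scanner ~ [  1.  -52.7]
jar_b 0.8 [ 456.1 -303.9   70.4]
jar_b 0.71 [ 556.7 -292.2   70.4]
jar_b 0.71 [ 762.7 -205.2   71.6]
mortar 0.66 [495.3 433.8  27.1]
oil_bottle 0.94 [614.2 401.5  87. ]
oil_bottle 0.64 [ 452.8 -304.3   70.2]
beaker 0.57 [800.7 112.2  44.2]
beaker 0.42 [555.5 155.2  17.5]
paddle 0.58 [442.5 -74.9   5.6]
mat 0.79 [433.  -91.2   3.1]
```

View pics/p12.png

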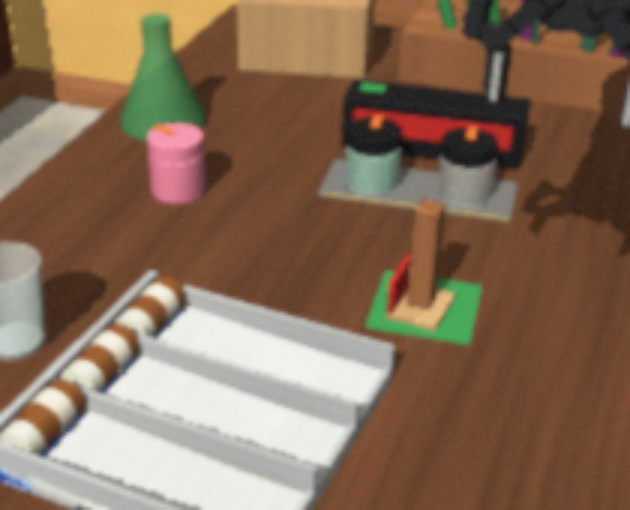

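The final view shows both jars on the pad facing the scanner (375,160 and 470,170), three vials in the pockets, the paddle upright on the mat (425,260), and the bystanders unmoved. Handing in.

```bash
python3 -c "
from h import *
print(workorder.sign_off())"
```

```text
the job is handed in; nothing more can be done
None
```

The job is handed in, with no verdict returned: at the last look both jars faced the scanner on its pad (jar_b was knocked aside once and put back), all three vials lay in their pockets, and the paddle stood upright on its mat.

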